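# Sort the stray kiln posts and show the odd one to the camera

## Task

Three stray kiln posts lie on the pottery bench: lay the shortest and the longest flat in the free places of the rows of their own length, side by side with the posts already there. Then pick up the middle-length one, which matches neither row, and hold it in the air for the inspection camera: level, its long side square to the lens, its middle at lens height over the centre of the round pad; finish while still holding it there. Drop nothing from the air, do not bump the camera, and leave the other posts and things where they are.

Things in the scene. Friction and masses are not known exactly. Their poses are not given: they have to be found in the camera images.
- short_post_center (a point): loose square-section kiln post of buff fired clay, 30 x 30 mm, 50 mm long, the shortest of the three strays, lying on the bench. The point is its centre (15 mm up as it lies); x along its length. 70 to 110 g
- long_post_center (a point): loose square-section kiln post of buff fired clay, 30 x 30 mm, 90 mm long, the longest of the three strays, lying on the bench. The point is its centre (15 mm up as it lies); x along its length. 120 to 200 g
- odd_post_center (a point): loose square-section kiln post of buff fired clay, 30 x 30 mm, 70 mm long, the middle length of the three strays, which matches neither row, lying on the bench. The point is its centre (15 mm up as it lies); x along its length. 90 to 160 g
- short_gap (a point): free place in the fixed grey tray with the row of short (50 mm) posts: middle of the bare floor, on its upper side (4 mm above the bench). x runs across the row, along the length of the posts in it; y along the row, towards the two posts already there; z up. Inside, the tray is 64 mm wide along x; rim 14 mm above the bench, 6 mm thick. The free place is 85 mm long along y
- long_gap (a point): free place in the fixed grey tray with the row of long (90 mm) posts: middle of the bare floor, on its upper side (4 mm above the bench). x runs across the row, along the length of the posts in it; y along the row, towards the two posts already there; z up. Inside, the tray is 104 mm wide along x; rim 14 mm above the bench, 6 mm thick. The free place is 85 mm long along y
- camera: fixed inspection camera, black, on a pillar, its lens looking level along +y. Origin on the bench, in the middle of a round black pad (50 mm across, 2 mm thick) in front of the lens. The lens axis is 200 mm above the bench and passes over the pad's centre; the lens front is 150 mm from that centre, towards -y. Camera 50 mm wide, its top 225 mm above the bench
- view_spot (a point): where the camera is focused: on the lens axis, straight above the middle of the round pad, 200 mm above the bench. Site y is the viewing direction (away from the lens), x is level and square to it, z up
- short_a_center (a point): a square-section kiln post of buff fired clay, 30 x 30 mm, 50 mm long, loose, already lying in the short row (at the far end from the free place); its centre, x along its length
- short_b_center (a point): a square-section kiln post of buff fired clay, 30 x 30 mm, 50 mm long, loose, already lying in the short row (next to the free place); its centre, x along its length
- long_a_center (a point): a square-section kiln post of buff fired clay, 30 x 30 mm, 90 mm long, loose, already lying in the long row (at the far end from the free place); its centre, x along its length
- long_b_center (a point): a square-section kiln post of buff fired clay, 30 x 30 mm, 90 mm long, loose, already lying in the long row (next to the free place); its centre, x along its length
- jar: bystander: closed glaze jar with black lid, 80 mm across, 130 mm high; origin under its centre
- dish: bystander: low green dish, 100 mm across, 50 mm high; origin under its centre
- die: bystander: flat aluminium ring (extruder die), 68 mm across, 6 mm thick; origin under its centre
There are look-alikes about, which are no part of the job. Leave any purple look-alike of the part that bears long_post_center alone.

How it is judged:
On the way, in this order (a step that is already met when the one before it is completed fails the run):
1. the shortest and the longest stray posts lie in the free places of their own rows, let go (x of short_post_center in the frame of short_gap between -0.012 and 0.012 m and y of short_post_center in the frame of short_gap between -0.03 and 0.03 m and z of short_post_center in the frame of short_gap between 0.012 and 0.02 m and angle between the x axis of short_post_center and the x axis of short_gap, either way round below 0.26 rad and contact force between each of short_post, long_post and the fingers below 0.1 N and linear speed of each of short_post, long_post below 0.02 m/s and x of long_post_center in the frame of long_gap between -0.012 and 0.012 m and y of long_post_center in the frame of long_gap between -0.03 and 0.03 m and z of long_post_center in the frame of long_gap between 0.012 and 0.02 m and angle between the x axis of long_post_center and the x axis of long_gap, either way round below 0.26 rad), for 0.2 s.
2. the odd post is held in front of the lens, level and square to it (z of odd_post_center in the frame of view_spot between -0.02 and 0.02 m and horizontal distance between odd_post_center and view_spot below 0.02 m and angle between the x axis of odd_post_center and the x axis of view_spot, either way round below 0.17 rad and angle between odd_post_center's own x axis and vertical between 1.42 and 1.72 rad and contact force between odd_post and the fingers above 0.5 N and contact force between odd_post and camera below 0.1 N and linear speed of odd_post below 0.02 m/s), for 0.3 s.
At the end, for the whole second after the job is handed in: 50 and 90 mm strays let go, flat and still in their rows' free places (12 mm across, 30 mm along, 15 degrees). The 70 mm post held still by the fingers alone, its centre within 20 mm of the viewing spot both across and in height, within 9 degrees of level and 10 of square to the lens (all of step 1 and all of step 2); the arm keeps its last pose, push and grip.
It fails at once if a stray post is let go in mid-air (more than about 40 mm up) ((height (world z) of short_post_center above 0.06 m and contact force between short_post and the fingers below 0.01 N) or (height (world z) of long_post_center above 0.06 m and contact force between long_post and the fingers below 0.01 N) or (height (world z) of odd_post_center above 0.06 m and contact force between odd_post and the fingers below 0.01 N)).
It fails at once if a post already in a row is shifted by more than 20 mm (distance of any of short_a_center, short_b_center, long_a_center, long_b_center from where it was at the start of the episode above 0.02 m).
It fails at once if the jar, dish or ring is shifted by more than 20 mm (distance of any of jar, dish, die from where it was at the start of the episode above 0.02 m).
It fails at once if the camera is bumped (more than 3 N) (contact force between camera and anything else above 3 N).
It also fails if it takes over 72 s, if anything falls off the work surface, if the arm or the gripper's body presses on something with over 40 N, if the wrist force passes 120 N, or if a joint passes its speed limit or range.

## Robot

A 6-joint arm with a two-finger parallel gripper is mounted at the origin on the work surface. World frame = base frame: x ahead of the robot, y to its left, z up, the work surface at z = 0. Lengths are in m, angles in rad, forces in N, time in s.
With the tool pointing down it reaches from about 0.35 to 0.775 m from the base axis. Payload 5.5 kg.
Tool frame: the origin (TCP) lies on the centre line of the jaws, within the pads' length; the fingertips stand 11 mm ahead of it and the grasp point (between the pads) lies 8 mm behind it; z points along the fingers, y is the line along which they close (so a half turn about z gives the same grasp; the last joint's range is limited). The gripper opens to 85 mm and grips with 20 to 120 N. Pads are 22 mm wide; open, the fingers measure 114 mm over their backs; the gripper's body (76 mm by 85 mm) begins 54 mm behind the grasp point. The pads swing forward as they close: fully open they stand 13 mm farther back than shut.
Start: joints at [-1.333, 0.313, 0.046, 1.304, 0, 1.431], TCP at [0.212, -0.534, 0.209] pointing down, gripper open.
Joint ranges: [-2.76, 2.76], [-0.86, 1.69], [-1.03, 1.26], [-2.2, 2.34], [-1.47, 1.5], [-3.14, 3.14]. Speed limits (rad/s): [2.57, 2.57, 3.14, 3.14, 3.14, 3.14].

## Interface

Orientations are given as a unit quaternion [w, x, y, z].
In Python, from workcell import get_state, eyes, env gives the robot as it stands.
- The arm moves only by the shell command python3 -m inch 'ROWS' [OPENING] [FORCE]. ROWS is JSON, one flat list of numbers, 4 for each row, row after row: the shift along the tool's x, y, z in cm, then the turn about the tool's z in rad. A call has exactly 5 rows; each row shifts and turns the commanded pose from where the row before left it, along the tool's axes as they then stand; what a row does not reach is not made up. A row lasts 1/12 s, in which the tool goes at most 41.7 mm and 7.16 degrees, less where a joint would pass 70% of its speed; a pose out of reach is approached as far as the arm can. A call is refused whole if a number of a shift passes 4.17 or a number of a turn 0.125, either way. A call with a gripper value outside its range is refused whole. OPENING is the opening, from -1 (shut) to 1 (fully open), set as the call begins (- or left out, the last holds). The fingers move at their own pace and stop on an object; FORCE is the grip in N (left out, the last holds). Time passes only in rows, so rows that do not move let the fingers close, or fill a call up. It gives the time, the measured TCP pose, the force, the opening and the grip force at its end, in the units of the state.
- get_state(): the state, without advancing time (a new reading comes with each control period).
- eyes.read_camera(name): name is "scene" or "top"; returns the picture (420x560x3 uint8, red, green, blue); there is no depth.
- eyes.camera_info(name): a dict with "fovy" (degrees; the focal length in pixels is half the picture's height over the tangent of half this angle, whatever the lens; pixels are square), "cx", "cy" (the principal point, pixels), "D" ([k1, k2, p1, p2, k3] as OpenCV has them; the pictures are not rectified), "xyz" and "orientation" of the camera in the world. Camera axes: x right, y down, z forward; pixel columns grow to the right and rows downward; lengths in m; the calibration is good to about 2 mm. A picture is of the moment at which its call begins. camera_info takes no time and is no camera call.
- env.hand_in(): hands the job in; it is judged then, once.
The state is a dict: "clock": time; "joint_pos": joint angles; "qvel": joint speeds; "tau": joint torques, N m; "tcp_pos": TCP position; "orientation": TCP orientation; "wrist_force": force on the tool from outside, world axes, zero at the start; "ft_torque": the same for the moment, N m; "finger_gap": finger opening in m; "grip_force": force on a finger pad.
Only numpy, scipy, OpenCV 4.12 (cv2) and the standard library are available. Lean on these libraries where they do the work, as an engineer would, in place of code of your own. Each camera call takes 0.05 s, during which the arm holds its last target. There are 200 camera calls.

## Working session

There is one attempt and no reset: what is moved stays moved. The work goes in short steps, Python scripts to look and compute and a shell command to move; the robot and the scene stay as the last step left them, time stands still between calls to the robot, and variables do not carry over. Pictures are saved under pics/ and viewed, at most 10 in all, crops included, and the job is handed in when it is done.

```bash
ls; mkdir -p pics
python3 - <<'E'
from workcell import get_state, eyes, env
import cv2
for n in("top","scene"):
    im=eyes.read_camera(n); cv2.imwrite(f"pics/{n}0.png",cv2.cvtColor(im,cv2.COLOR_RGB2BGR)); print(eyes.camera_info(n))
print(get_state())
E
```

```text
pics
{'fovy': 47.86389612770378, 'cx': 275.90854852955243, 'cy': 201.17564610410176, 'D': array([-0.09943417,  0.        ,  0.        ,  0.        ,  0.        ]), 'xyz': array([0.34976954, 0.08454412, 1.13370174]), 'orientation': array([-0.06403597,  0.70556807, -0.70402481,  0.0492155 ])}
{'fovy': 45.94672514386325, 'cx': 289.6708352333573, 'cy': 213.734058836265, 'D': array([-0.04579192,  0.        ,  0.        ,  0.        ,  0.        ]), 'xyz': array([1.16695583, 0.23469403, 1.06289432]), 'orientation': array([-0.19185472,  0.59451402,  0.74475387, -0.23470519])}
{'clock': 0.1, 'joint_pos': array([-1.33261265e+00,  3.13916660e-01,  4.51073798e-02,  1.30361885e+00,
        8.49539969e-06,  1.43119335e+00]), 'qvel': array([ 0.00019278, -0.00367623,  0.00266222, -0.00073781,  0.00081947,
       -0.00079528]), 'tau': array([ 2.75493119e-03, -4.81726205e+01,  2.99243796e+01,  1.28317988e-02,
       -1.41129954e-04,  1.24115928e-05]), 'tcp_pos': array([ 0.21197156, -0.53397282,  0.20770905]), 'orientation': array([-8.15121021e-04,  9.82212313e-01,  1.87771954e-01, -3.59573042e-05]), 'wrist_force': array([-0.94443141,  0.22840176, -0.15379042]), 'ft_torque': array([-0.03730191,  0.00185116, -0.05989212]), 'grip_force': 0.0, 'finger_gap': 0.08574021279491527}
```

View pics/top0.png

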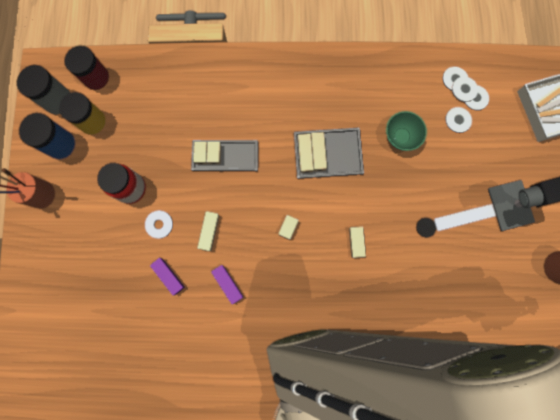

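View pics/scene0.png

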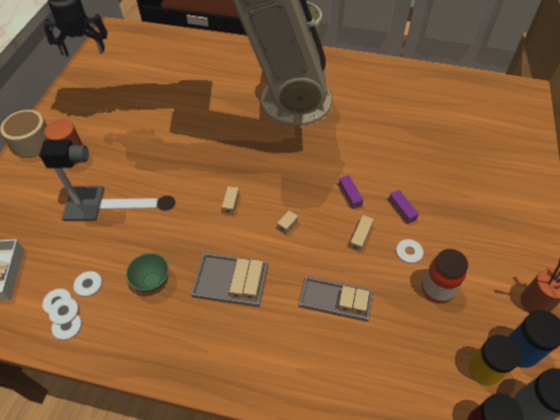

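Top picture: buff strays at (208,231), (289,227) and (358,242), with purple look-alikes at (167,276) and (228,285). The short tray is at (225,156), free on its right side. The long tray is at (328,153), also free on its right. The pad is at (426,227), with the camera at (515,200). By apparent size the long stray is (208,231), the short (289,227) and the middle one (358,242); I'll measure them and check in a crop.

```bash
cat > h.py <<'E'
import numpy as np, cv2
from scipy.spatial.transform import Rotation as R
from workcell import get_state, eyes, env
def cam(n):
    c=eyes.camera_info(n); f=210/np.tan(np.radians(c["fovy"]/2))
    K=np.array([[f,0,c["cx"]],[0,f,c["cy"]],[0,0,1]]); q=c["orientation"]
    return K,c["D"],R.from_quat(np.r_[q[1:],q[0]]).as_matrix(),c["xyz"]
def px2w(n,p,z):
    K,D,Rm,t=cam(n); u=cv2.undistortPoints(np.float64(p).reshape(-1,1,2),K,D)[:,0]
    d=np.c_[u,np.ones(len(u))]@Rm.T
    return t+d*((z-t[2])/d[:,2])[:,None]
def w2px(n,P):
    K,D,Rm,t=cam(n); r=cv2.Rodrigues(Rm.T)[0]
    return cv2.projectPoints(np.float64(P).reshape(-1,1,3),r,-Rm.T@t,K,D)[0][:,0]
def buff(im):
    h=cv2.cvtColor(im,cv2.COLOR_RGB2HSV); return cv2.inRange(h,(20,50,150),(35,150,255))
def rects(n,im,z=.03,amin=100):
    m=buff(im); k,l,s,c=cv2.connectedComponentsWithStats(m); out=[]
    for i in range(1,k):
        if s[i,4]<amin: continue
        cs=cv2.findContours((l==i).astype(np.uint8),cv2.RETR_EXTERNAL,cv2.CHAIN_APPROX_NONE)[0][0]
        w=px2w(n,cs[:,0].astype(float),z)[:,:2]*1000
        (x,y),(a,b),th=cv2.minAreaRect(w.astype(np.float32))
        if a<b: a,b,th=b,a,th+90
        th=(th+90)%180-90
        out.append((c[i].round(),(round(x),round(y)),(round(a),round(b)),round(th,1)))
    return out
E
python3 - <<'E'
from h import *
for n in("top","scene"):
    im=cv2.cvtColor(cv2.imread(f"pics/{n}0.png"),cv2.COLOR_BGR2RGB)
    for r in rects(n,im): print(n,*r)
im=cv2.imread("pics/top0.png")
cv2.imwrite("pics/crop1.png",cv2.resize(im[110:270,170:450],None,fx=2.85,fy=2.85,interpolation=cv2.INTER_CUBIC))
print(px2w("top",[(426,227)],.002), px2w("scene",[(166,203)],.002))
E
```

```text
top [206.  35.] (962, 296) (89, 22) 82.0
top [312. 151.] (651, 22) (92, 63) 4.0
top [206. 151.] (650, 277) (62, 48) 89.8
top [207. 231.] (458, 269) (90, 31) -11.4
top [288. 227.] (468, 80) (50, 30) -23.9
top [357. 242.] (433, -82) (70, 30) 4.4
top [530. 402.] (64, -479) (95, 39) 27.2
scene [239. 276.] (651, 4) (88, 29) 4.7
scene [253. 277.] (647, 36) (88, 28) 3.3
scene [347. 298.] (648, 260) (48, 27) -0.9
scene [361. 301.] (653, 292) (38, 28) -1.3
[[ 0.46989639 -0.25354449  0.002     ]] [[ 0.47249326 -0.25234735  0.002     ]]
```

View pics/crop1.png

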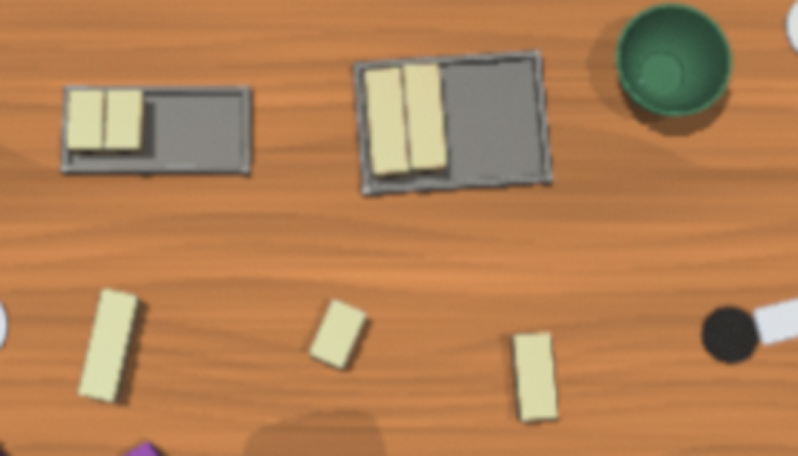

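Crop: the measured sizes are 90x31, 50x30 and 70x30 mm, so (208,231) is the long stray, (289,227) the short and (358,242) the odd one, all buff and none purple. Next: the tray frames and the lens axis.

Run:
```python
from h import *
for nm,c in (("short",[(65,88),(250,88),(250,173),(63,173)]),("long",[(354,64),(541,53),(551,184),(364,194)])):
    p=np.array(c)/2.85+[170,110]; w=px2w("top",p,.014)[:,:2]*1000
    v=w[0]-w[1]+w[3]-w[2]; x=np.linalg.norm(v)/2; u=v/np.linalg.norm(v)
    out=w.mean(0); right=(w[1]+w[2])/2
    gap=right+u*(6+42.5)
    print(nm,w.round().tolist(),"along",round(x),"across",round(np.linalg.norm(w[0]-w[3])),"u ang",np.degrees(np.arctan2(u[1],u[0])).round(1),"gap",gap.round(1))
for n in("top","scene"):
    im=cv2.imread(f"pics/{n}0.png"); h=cv2.cvtColor(im,cv2.COLOR_BGR2HSV)
    m=cv2.inRange(h,(0,0,170),(179,40,255)); k,l,s,c=cv2.connectedComponentsWithStats(m)
    for i in range(1,k):
        if s[i,4]<300: continue
        cs=cv2.findContours((l==i).astype(np.uint8),0,cv2.CHAIN_APPROX_NONE)[0][0]
        w=px2w(n,cs[:,0].astype(float),.001)[:,:2]*1000; print(n,c[i].round(),cv2.minAreaRect(w.astype(np.float32)))
    m=cv2.inRange(h,(0,0,0),(179,120,60)); k,l,s,c=cv2.connectedComponentsWithStats(m)
    for i in range(1,k):
        if 100<s[i,4]<600: print("dark",n,c[i].round(1),s[i,4],px2w(n,[c[i]],.002).round(4))
    # die, jar, dish
print(px2w("top",[(405,132)],.05),px2w("top",[(116,181)],.13),px2w("top",[(158,224)],.006))
```

```text
short [[682.0, 314.0], [681.0, 154.0], [606.0, 153.0], [606.0, 313.0]] along 161 across 75 u ang 89.8 gap [643.4 201.8]
long [[702.0, 64.0], [712.0, -98.0], [596.0, -103.0], [587.0, 56.0]] along 161 across 115 u ang 93.4 gap [651.3 -51.8]
top [465.  88.] ((827.1361083984375, -375.71453857421875), (135.53248596191406, 66.28999328613281), 45.059242248535156)
top [542.  92.] ((811.2930908203125, -592.3084716796875), (59.61630630493164, 94.0140609741211), 12.618210792541504)
top [458. 119.] ((742.0279541015625, -351.06475830078125), (60.846641540527344, 65.05399322509766), 0.5757493376731873)
top [550. 125.] ((730.8200073242188, -588.374267578125), (60.051753997802734, 59.69438552856445), 85.82957458496094)
top [464. 217.] ((494.50482177734375, -350.69744873046875), (30.610992431640625, 150.24624633789062), 13.955469131469727)
top [158. 224.] ((476.65576171875, 395.7062683105469), (63.7097282409668, 64.9700698852539), 0.33922237157821655)
dark top [549.2 190.9] 463 [[ 0.5591 -0.5722  0.002 ]]
dark top [524.  211.9] 148 [[ 0.5065 -0.5014  0.002 ]]
dark top [425.6 227.1] 251 [[ 0.4696 -0.2
[... 621 characters left out ...]
0090332)
scene [409. 251.] ((474.53887939453125, 393.9990234375), (61.34933853149414, 63.8974609375), 12.75733470916748)
scene [ 87. 283.] ((739.6259155273438, -353.09405517578125), (59.071937561035156, 63.160789489746094), 13.184794425964355)
scene [ 61. 313.] ((822.454833984375, -376.3485107421875), (133.80233764648438, 69.7783203125), 44.06394577026367)
dark scene [305.6   9.9] 129 [[-0.493  -0.0702  0.002 ]]
dark scene [317.8  45.2] 217 [[-0.2911  0.0143  0.002 ]]
dark scene [ 85.4 192.7] 216 [[ 0.4888 -0.4798  0.002 ]]
dark scene [165.7 202.7] 162 [[ 0.4719 -0.2534  0.002 ]]
[[ 0.69241827 -0.19982317  0.05      ]] [[0.55700489 0.45900166 0.13      ]] [[0.475953   0.39429926 0.006     ]]
```

```bash
cat > go.py <<'E'
import sys
from h import *
# target x y z psi(deg): prints turn (do first) and then shift in tool axes, cm
x,y,z,ps=map(float,sys.argv[1:5]); s=get_state(); q=s["orientation"]
M=R.from_quat(np.r_[q[1:],q[0]]).as_matrix(); cur=np.degrees(np.arctan2(M[1,0],M[0,0]))
t=-np.radians((ps-cur+180)%360-180); p=np.radians(ps)
T=np.array([[np.cos(p),np.sin(p),0],[np.sin(p),-np.cos(p),0],[0,0,-1]])
print("clk",round(s["clock"],2),"tcp",s["tcp_pos"].round(4),"psi",cur.round(1),"tilt",M[:,2].round(3),"gap",round(s["finger_gap"],4),"gf",round(s["grip_force"],1),"F",s["wrist_force"].round(1),"q",s["joint_pos"].round(2))
print("turn",round(t,3),"shift cm",(T.T@(np.array([x,y,z])-s["tcp_pos"])*100).round(2))
E
python3 -m inch '[0,0,0,-0.125,0,0,0,-0.125,0,0,0,-0.125,0,0,0,-0.125,0,0,0,-0.125]' 1 60
python3 -m inch '[0,0,0,-0.125,0,0,0,-0.125,0,0,0,-0.125,0,0,0,-0.125,0,0,0,-0.125]'
python3 -m inch '[0,0,0,-0.125,0,0,0,-0.125,0,0,0,-0.125,0,0,0,-0.125,0,0,0,-0.125]'
python3 -m inch '[0,0,0,-0.125,0,0,0,-0.125,0,0,0,-0.125,0,0,0,-0.097,0,0,0,0]'
python3 go.py 0.468 0.080 0.15 156.1
```

```text
clock: 0.52
tcp_pos: [0.212, -0.5341, 0.208]
orientation: [-0.001, 0.875, 0.483, 0.0]
wrist_force: [0.1, -0.0, -0.3]
finger_gap: 0.0856
grip_force: 0.0
clock: 0.93
tcp_pos: [0.212, -0.5342, 0.208]
orientation: [-0.0, 0.684, 0.729, 0.0]
wrist_force: [-0.4, 0.5, -0.1]
finger_gap: 0.0856
grip_force: 0.0
clock: 1.35
tcp_pos: [0.212, -0.5341, 0.208]
orientation: [-0.0, 0.427, 0.904, 0.0]
wrist_force: [0.7, -0.3, -0.4]
finger_gap: 0.0853
grip_force: 0.0
clock: 1.77
tcp_pos: [0.212, -0.5342, 0.208]
orientation: [-0.0, 0.206, 0.979, 0.0]
wrist_force: [0.3, 0.2, 0.1]
finger_gap: 0.0856
grip_force: 0.0
clk 1.77 tcp [ 0.212  -0.5342  0.208 ] psi 156.3 tilt [-0.     0.001 -1.   ] gap 0.0856 gf 0.0 F [0.3 0.2 0.1] q [-1.33  0.31  0.05  1.3   0.   -0.92]
turn 0.003 shift cm [ 1.48 66.52  5.8 ]
```

```bash
python3 -m inch '[0.07,3.33,0,0,0.07,3.33,0,0,0.07,3.33,0,0,0.07,3.33,0,0,0.07,3.33,0,0]'>/dev/null
python3 -m inch '[0.07,3.33,0.2,0,0.07,3.33,0.2,0,0.07,3.33,0.2,0,0.07,3.33,0.2,0,0.07,3.33,0.2,0]'>/dev/null
python3 -m inch '[0.07,3.33,0.4,0,0.07,3.33,0.4,0,0.07,3.33,0.4,0,0.07,3.33,0.4,0,0.07,3.33,0.4,0]'>/dev/null
python3 -m inch '[0.07,3.33,0.4,0,0.07,3.33,0.4,0,0.07,3.33,0.4,0,0.07,3.33,0.4,0,0.07,3.33,0.4,0]'>/dev/null
python3 -m inch '[0,0,0,0,0,0,0,0,0,0,0,0,0,0,0,0,0,0,0,0]'
python3 go.py 0.468 0.080 0.017 156.1
```

```text
clock: 3.85
tcp_pos: [0.4687, 0.0791, 0.1586]
orientation: [0.0, 0.208, 0.978, -0.0]
wrist_force: [0.4, 0.0, -0.5]
finger_gap: 0.0851
grip_force: 0.0
clk 3.85 tcp [0.4687 0.0791 0.1586] psi 156.0 tilt [ 0. -0. -1.] gap 0.0851 gf 0.0 F [ 0.4  0.  -0.5] q [-0.    0.14 -0.3   1.13 -0.    0.42]
turn -0.002 shift cm [ 0.1   0.05 14.16]
```

```bash
python3 -m inch '[0.1,0.05,2.5,0,0,0,2.5,0,0,0,2.5,0,0,0,2.5,0,0,0,1.5,0]'>/dev/null
python3 -m inch '[0,0,1.0,0,0,0,0.8,0,0,0,0.4,0,0,0,0.4,0,0,0,0,0]'
python3 -m inch '[0,0,0,0,0,0,0,0,0,0,0,0,0,0,0,0,0,0,0,0]' -1 60 >/dev/null
python3 -m inch '[0,0,0,0,0,0,0,0,0,0,0,0,0,0,0,0,0,0,0,0]'
python3 go.py 0.6435 0.202 0.10 180
```

```text
clock: 4.68
tcp_pos: [0.4685, 0.0808, 0.0175]
orientation: [0.0, 0.207, 0.978, -0.0]
wrist_force: [-0.4, -0.7, 0.8]
finger_gap: 0.0856
grip_force: 0.0
clock: 5.52
tcp_pos: [0.4682, 0.081, 0.0174]
orientation: [-0.0, 0.207, 0.978, -0.0]
wrist_force: [-0.1, 0.3, 0.3]
finger_gap: -0.0001
grip_force: 0.0
clk 5.52 tcp [0.4682 0.081  0.0174] psi 156.1 tilt [-0. -0. -1.] gap -0.0001 gf 0.0 F [-0.1  0.3  0.3] q [ 0.    0.27 -0.51  0.78 -0.    0.42]
turn -0.417 shift cm [-17.53  12.1   -8.26]
```

Run:
```python
from h import *
a=eyes.read_camera("top"); b=eyes.read_camera("scene")
im=np.hstack([cv2.resize(a[110:350,170:450],(400,343)),cv2.resize(b[130:320,190:410],(400,343))])
cv2.imwrite("pics/miss1.png",im[:,:,::-1])
print(w2px("scene",[[.468,.08,.015],get_state()["tcp_pos"]]))
```

```text
[[287.90491519 221.96536865]
 [288.26628351 221.55557047]]
```

View pics/miss1.png

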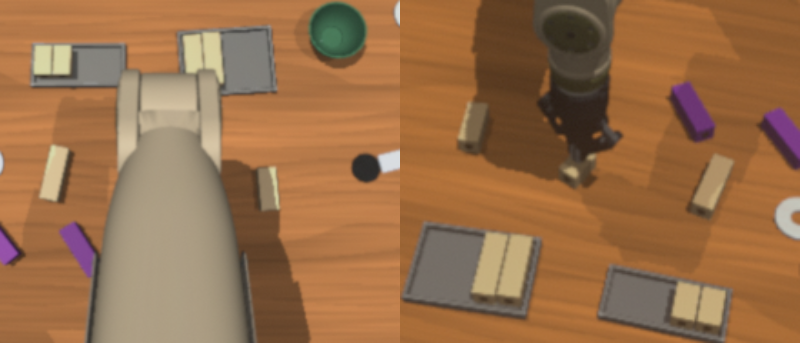

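Run:
```python
from h import *
b=eyes.read_camera("scene")
im=cv2.resize(b[165:245,245:345],(750,600),interpolation=cv2.INTER_CUBIC)
cv2.imwrite("pics/miss2.png",im[:,:,::-1])
```

```text
(no output)
```

View pics/miss2.png

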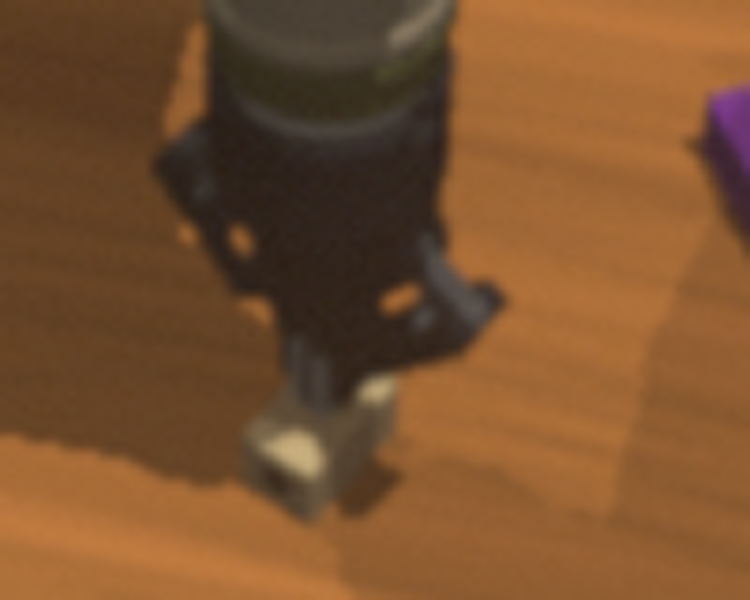

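The crop shows the shut fingers ending about at the post's top (crop px 335,405), while the TCP reading says they should be well below it. I'll lift just 20 mm, which is safe, and see whether the post follows.

```bash
python3 -m inch '[0,0,-0.5,0,0,0,-0.5,0,0,0,-0.5,0,0,0,-0.5,0,0,0,0,0]'
python3 - <<'E'
from h import *
b=eyes.read_camera("scene")
im=cv2.resize(b[165:245,245:345],(750,600),interpolation=cv2.INTER_CUBIC)
cv2.imwrite("pics/miss3.png",im[:,:,::-1])
E
```

```text
clock: 6.08
tcp_pos: [0.4693, 0.081, 0.0389]
orientation: [0.001, 0.207, 0.978, 0.0]
wrist_force: [-0.3, 0.4, 0.2]
finger_gap: -0.0003
grip_force: 0.0
```

View pics/miss3.png

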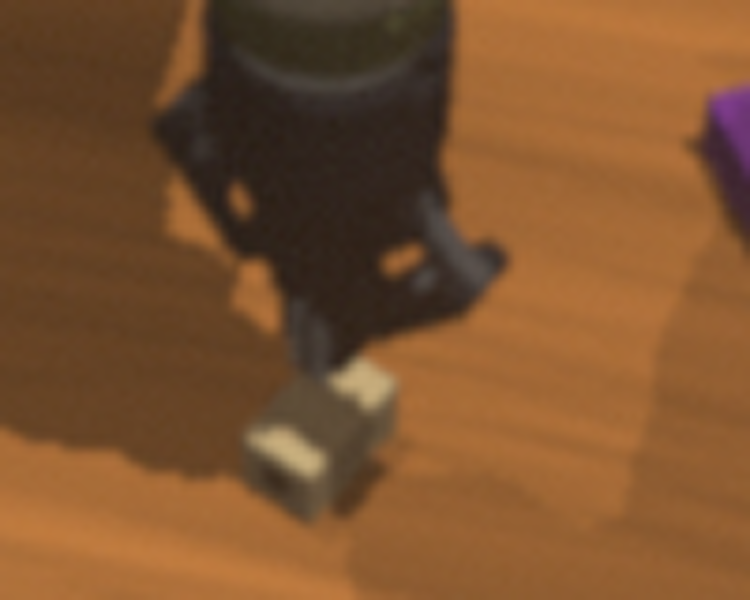

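The post stayed put: the fingers closed above it, so the real height exceeds the reading. I'll estimate the tip height from its pixel.

Run:
```python
from h import *
for z in (.02,.03,.04,.05,.06): print(z,w2px("scene",[[.469,.081,z]]).round(1))
s=get_state();print(s["joint_pos"])
```

```text
0.02 [[288.2 221.2]]
0.03 [[288.2 219. ]]
0.04 [[288.2 216.8]]
0.05 [[288.3 214.5]]
0.06 [[288.3 212.2]]
[ 2.19672156e-03  2.48681021e-01 -4.87775539e-01  8.32471062e-01
 -8.82313935e-05  4.18974396e-01]
```

```bash
python3 -m inch '[0,0,0.5,0,0,0,0.5,0,0,0,0.5,0,0,0,0.4,0,0,0,0.1,0]' | grep -E 'tcp|force'
python3 -m inch '[0,0,0.1,0,0,0,0.1,0,0,0,0,0,0,0,0,0,0,0,0,0]'| grep -E 'tcp|force'
python3 -m inch '[0,0,0.1,0,0,0,0.1,0,0,0,0,0,0,0,0,0,0,0,0,0]'| grep -E 'tcp|force'
```

```text
tcp_pos: [0.4672, 0.081, 0.0161]
wrist_force: [-0.5, 0.3, -0.1]
grip_force: 0.0
tcp_pos: [0.4684, 0.081, 0.0156]
wrist_force: [0.7, -0.5, -0.6]
grip_force: 0.0
tcp_pos: [0.4682, 0.081, 0.0135]
wrist_force: [-0.2, -0.3, 0.4]
grip_force: 0.0
```

```bash
for i in 1 2 3; do :; done
python3 -m inch '[0,0,0.1,0,0,0,0.1,0,0,0,0,0,0,0,0,0,0,0,0,0]'| grep -E 'tcp|wrist'
python3 -m inch '[0,0,0.1,0,0,0,0.1,0,0,0,0,0,0,0,0,0,0,0,0,0]'| grep -E 'tcp|wrist'
python3 -m inch '[0,0,0.1,0,0,0,0.1,0,0,0,0,0,0,0,0,0,0,0,0,0]'| grep -E 'tcp|wrist'
```

```text
tcp_pos: [0.4682, 0.081, 0.0114]
wrist_force: [0.4, 0.5, 0.3]
tcp_pos: [0.4682, 0.081, 0.0094]
wrist_force: [-0.2, -0.0, 0.4]
tcp_pos: [0.4682, 0.081, 0.0075]
wrist_force: [0.4, -0.0, -0.5]
```

```bash
python3 -m inch '[0,0,0.1,0,0,0,0.1,0,0,0,0,0,0,0,0,0,0,0,0,0]'| grep -E 'tcp|wrist'
python3 -m inch '[0,0,0.1,0,0,0,0.1,0,0,0,0,0,0,0,0,0,0,0,0,0]'| grep -E 'tcp|wrist'
python3 -m inch '[0,0,0.1,0,0,0,0.1,0,0,0,0,0,0,0,0,0,0,0,0,0]'| grep -E 'tcp|wrist'
```

```text
tcp_pos: [0.4683, 0.0811, 0.0072]
wrist_force: [-6.0, 0.2, 16.8]
tcp_pos: [0.4684, 0.081, 0.0071]
wrist_force: [-11.4, 0.9, 36.6]
tcp_pos: [0.4686, 0.0811, 0.007]
wrist_force: [-16.5, 0.0, 55.4]
```

Contact came at reading z≈0.007, with the fingers still over the post. I'll back off a little and compare the tip pixel with the contact height, to see whether x is off too.

```bash
python3 -m inch '[0,0,-0.3,0,0,0,-0.3,0,0,0,0,0,0,0,0,0,0,0,0,0]'| grep -E 'tcp|wrist'
python3 - <<'E'
from h import *
b=eyes.read_camera("scene"); a=eyes.read_camera("top")
cv2.imwrite("pics/s4.png",b[:,:,::-1])
im=cv2.resize(b[195:245,255:320],(780,600),interpolation=cv2.INTER_CUBIC)
for z in (.005,.01,.03):
  p=w2px("scene",[[.468,.081,z]])[0]; q=((p-[255,195]+.5)*12).astype(int); cv2.circle(im,q.tolist(),4,(255,0,0),-1); print(z,p,q)
hx=25
def box(cx,cy,th,L,c):
  t=np.radians(th);e=np.array([np.cos(t),np.sin(t)]);n=np.array([-e[1],e[0]])
  P=[np.r_[np.array([cx,cy])+s1*L/2*e+s2*.015*n,.03] for s1,s2 in((1,1),(1,-1),(-1,-1),(-1,1))]
  q=((w2px("scene",P)-[255,195]+.5)*12).astype(np.int32); cv2.polylines(im,[q],True,c,1)
box(.468,.08,-23.9,.05,(0,255,0))
cv2.imwrite("pics/miss4.png",im[:,:,::-1]); print(get_state()["tcp_pos"])
E
```

```text
tcp_pos: [0.4682, 0.081, 0.0072]
wrist_force: [-1.0, 1.0, 5.6]
0.005 [288.26852481 224.22556518] [405 356]
0.01 [288.27705651 223.13508589] [405 343]
0.03 [288.31174443 218.70222008] [405 290]
[0.46824203 0.08101383 0.00726484]
```

View pics/miss4.png

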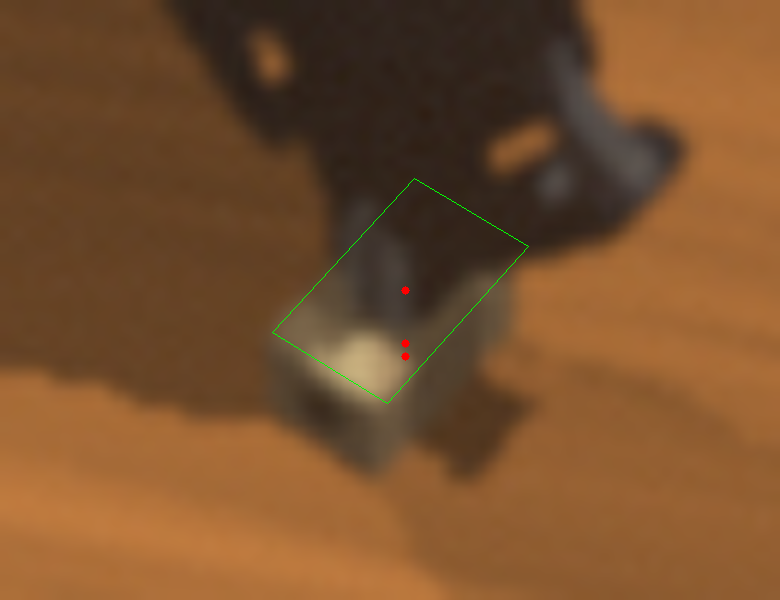

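The green outline fits the post top. The shut tips sit on it at 30 mm while the reading is z=0.007, so x and y are right but the tips stand about 23 mm above the reading instead of 11 mm below it. I'll work with that 34 mm z correction: open, descend to about -0.016 in reading while watching the force, and close.

```bash
python3 -m inch '[0,0,-0.5,0,0,0,0,0,0,0,0,0,0,0,0,0,0,0,0,0]' 1 60| grep -E 'tcp|wrist|gap'
python3 -m inch '[0,0,0,0,0,0,0.4,0,0,0,0.4,0,0,0,0.4,0,0,0,0.4,0]'| grep -E 'tcp|wrist|gap'
python3 -m inch '[0,0,0.3,0,0,0,0.3,0,0,0,0.3,0,0,0,0,0,0,0,0,0]'| grep -E 'tcp|wrist|gap'
python3 -m inch '[0,0,0,0,0,0,0,0,0,0,0,0,0,0,0,0,0,0,0,0]' -1 | grep -E 'tcp|wrist|gap'
python3 -m inch '[0,0,0,0,0,0,0,0,0,0,0,0,0,0,0,0,0,0,0,0]'
```

```text
tcp_pos: [0.468, 0.081, 0.0122]
wrist_force: [-0.0, -0.9, -0.2]
finger_gap: 0.0602
tcp_pos: [0.468, 0.081, -0.0041]
wrist_force: [-0.6, 0.2, -1.2]
finger_gap: 0.0853
tcp_pos: [0.468, 0.081, -0.0127]
wrist_force: [0.4, 0.2, -0.3]
finger_gap: 0.0857
tcp_pos: [0.4686, 0.081, -0.012]
wrist_force: [-0.4, 1.4, 0.6]
finger_gap: 0.0287
clock: 12.48
tcp_pos: [0.4687, 0.081, -0.0121]
orientation: [0.0, 0.207, 0.978, 0.0]
wrist_force: [-0.9, 0.3, 6.1]
finger_gap: 0.0284
grip_force: 60.7
```

```bash
python3 -m inch '[0,0,-1,0,0,0,-1.5,0,0,0,-2,0,0,0,-2,0,0,0,-1.5,0]'| grep -E 'tcp|grip|gap'
python3 -m inch '[0,0,0,-0.104,0,0,0,-0.104,0,0,0,-0.104,0,0,0,-0.104,0,0,0,0]'| grep -E 'tcp|grip|gap'
python3 go.py 0.6435 0.202 0.07 179.8
```

```text
tcp_pos: [0.4679, 0.081, 0.0683]
finger_gap: 0.0288
grip_force: 60.0
tcp_pos: [0.4675, 0.081, 0.0669]
finger_gap: 0.029
grip_force: 60.0
clk 13.32 tcp [0.4675 0.081  0.0669] psi -179.9 tilt [-0.001 -0.    -1.   ] gap 0.029 gf 60.0 F [ 0.5 -0.9 -0.8] q [ 0.    0.22 -0.45  0.91 -0.    0.  ]
turn 0.005 shift cm [-17.56  12.16  -0.31]
```

```bash
python3 -m inch '[-1.7,1.2,0,0,-1.8,1.2,0,0,-1.8,1.2,0,0,-1.8,1.2,0,0,-1.8,1.2,0,0]'>/dev/null
python3 -m inch '[-1.8,1.2,0,0,-1.8,1.2,0,0,-1.8,1.2,0,0,-1.8,1.2,0,0,-1.4,1.3,0,0]'>/dev/null
python3 -m inch '[0,0,0,0,0,0,0,0,0,0,0,0,0,0,0,0,0,0,0,0]'|grep gap
python3 go.py 0.6435 0.202 -0.008 179.8
python3 - <<'E'
from h import *
b=eyes.read_camera("scene"); a=eyes.read_camera("top")
im=np.hstack([cv2.resize(a[110:230,170:330],(400,300)),cv2.resize(b[220:340,270:430],(400,300))])
cv2.imwrite("pics/p1.png",im[:,:,::-1])
for r in rects("top",a): print(*r)
E
```

```text
finger_gap: 0.0289
clk 14.57 tcp [0.6425 0.2013 0.0674] psi 179.9 tilt [-0.001 -0.    -1.   ] gap 0.0289 gf 60.0 F [-0.3  0.6 -0.9] q [ 0.18  0.57  0.09  1.09 -0.    0.19]
turn 0.002 shift cm [-0.1   0.07  7.54]
[201.  95.] (802, 292) (93, 27) 2.2
[214. 147.] (661, 256) (83, 19) 9.5
[197. 206.] (534, 299) (329, 39) 9.0
[314. 148.] (652, 22) (90, 63) 3.8
[220. 180.] (580, 240) (80, 23) 15.0
[225. 214.] (502, 232) (91, 36) 1.0
[357. 242.] (433, -82) (70, 29) 4.4
[230. 241.] (435, 219) (59, 40) 0.9
[254. 278.] (345, 157) (66, 38) 15.5
[196. 297.] (304, 286) (115, 39) 17.9
[229. 310.] (281, 215) (129, 72) 32.1
```

```bash
python3 -m inch '[-0.1,0.07,1.5,0,0,0,1.5,0,0,0,1.5,0,0,0,1.5,0,0,0,0.5,0]'|grep -E 'tcp|wrist|gap'
python3 -m inch '[0,0,0.3,0,0,0,0.2,0,0,0,0,0,0,0,0,0,0,0,0,0]'|grep -E 'tcp|wrist|gap'
python3 -m inch '[0,0,0.1,0,0,0,0.1,0,0,0,0,0,0,0,0,0,0,0,0,0]'|grep -E 'tcp|wrist|gap'
python3 -m inch '[0,0,0.1,0,0,0,0.1,0,0,0,0,0,0,0,0,0,0,0,0,0]'|grep -E 'tcp|wrist|gap'
```

```text
tcp_pos: [0.6426, 0.202, 0.0003]
wrist_force: [-0.3, 0.2, -1.9]
finger_gap: 0.0285
tcp_pos: [0.6451, 0.2027, -0.0015]
wrist_force: [-0.0, 0.1, -0.4]
finger_gap: 0.0286
tcp_pos: [0.6443, 0.2026, -0.0045]
wrist_force: [-0.3, -0.3, -0.9]
finger_gap: 0.0288
tcp_pos: [0.6443, 0.2026, -0.0066]
wrist_force: [0.1, -0.0, -1.4]
finger_gap: 0.0287
```

```bash
python3 -m inch '[0,0,0.1,0,0,0,0.0,0,0,0,0,0,0,0,0,0,0,0,0,0]'|grep -E 'tcp|wrist|gap'
python3 -m inch '[0,0,0.1,0,0,0,0.0,0,0,0,0,0,0,0,0,0,0,0,0,0]'|grep -E 'tcp|wrist|gap'
```

```text
tcp_pos: [0.6443, 0.2025, -0.0075]
wrist_force: [0.3, -0.4, -1.0]
finger_gap: 0.0289
tcp_pos: [0.6445, 0.2026, -0.0081]
wrist_force: [-1.7, 0.4, 4.0]
finger_gap: 0.0289
```

Floor contact at -0.0081, exactly as predicted, so the z correction holds. Releasing with a partial opening.

```bash
python3 -m inch '[0,0,0,0,0,0,0,0,0,0,0,0,0,0,0,0,0,0,0,0]' 0.08|grep -E 'tcp|wrist|gap'
python3 -m inch '[0,0,-0.3,0,0,0,-0.7,0,0,0,-2,0,0,0,-2,0,0,0,-2,0]'|grep -E 'tcp|wrist|gap'
python3 go.py 0.458 0.269 0.07 168.6
```

```text
tcp_pos: [0.6442, 0.2026, -0.0088]
wrist_force: [-0.5, -0.3, -0.3]
finger_gap: 0.046
tcp_pos: [0.6442, 0.2025, 0.0626]
wrist_force: [-0.1, 0.3, -0.8]
finger_gap: 0.0462
clk 18.0 tcp [0.6442 0.2025 0.0626] psi 180.0 tilt [-0. -0. -1.] gap 0.0462 gf 0.0 F [-0.1  0.3 -0.8] q [ 0.19  0.58  0.09  1.09 -0.    0.19]
turn 0.198 shift cm [19.56  2.84 -0.74]
```

```bash
python3 -m inch '[0,0,0,0.1,0,0,0,0.098,2.2,0.32,0,0,2.2,0.32,0,0,2.2,0.32,0,0]' 1 >/dev/null
python3 -m inch '[2.2,0.32,0,0,2.2,0.32,0,0,2.2,0.32,0,0,2.2,0.32,0,0,2.2,0.32,0,0]'>/dev/null
python3 -m inch '[1.96,0.28,0,0,0,0,0,0,0,0,0,0,0,0,0,0,0,0,0,0]'|grep -E gap
python3 go.py 0.458 0.269 -0.0125 168.6
python3 - <<'E'
from h import *
a=eyes.read_camera("top"); b=eyes.read_camera("scene")
for n,i in(("top",a),("scene",b)):
  for r in rects(n,i,.034): print(n,*r)
im=np.hstack([cv2.resize(a[110:230,170:330],(400,300)),cv2.resize(b[220:340,270:430],(400,300))])
cv2.imwrite("pics/p2.png",im[:,:,::-1])
E
```

```text
finger_gap: 0.0853
clk 19.25 tcp [0.4596 0.269  0.0619] psi 168.6 tilt [ 0.002  0.    -1.   ] gap 0.0853 gf 0.0 F [ 0.4  0.  -0.8] q [ 0.38  0.32 -0.32  0.93 -0.    0.58]
turn -0.001 shift cm [ 0.15 -0.03  7.44]
top [206.  35.] (956, 294) (85, 17) 88.9
top [312. 151.] (650, 22) (92, 63) 3.8
top [206. 151.] (649, 276) (62, 47) 89.8
top [236. 152.] (646, 204) (47, 31) -0.2
top [160. 177.] (583, 386) (78, 59) -26.6
top [106. 197.] (541, 517) (78, 28) 12.5
top [357. 242.] (433, -82) (70, 29) 4.1
top [205. 244.] (427, 275) (30, 27) 76.5
scene [246. 276.] (651, 21) (89, 61) 4.6
scene [323. 291.] (647, 202) (47, 27) -0.7
scene [347. 297.] (650, 260) (48, 27) -0.9
scene [361. 301.] (650, 291) (47, 28) -0.9
```

View pics/p2.png

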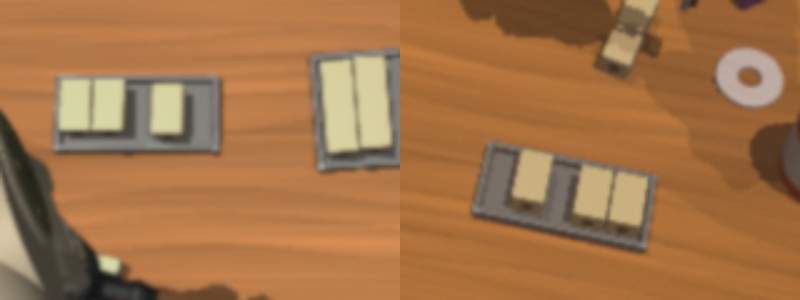

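The short post lies flat in its tray at (0.646, 0.203), square, and its neighbours have not moved. Now the long one.

```bash
python3 -m inch '[0.15,0,1.6,0,0,0,2,0,0,0,2,0,0,0,1.2,0,0,0,0.6,0]'|grep -E 'tcp|wrist'
python3 -m inch '[0,0,0,0,0,0,0,0,0,0,0,0,0,0,0,0,0,0,0,0]' -1 60 |grep -E 'tcp|wrist'
python3 -m inch '[0,0,0,0,0,0,0,0,0,0,0,0,0,0,0,0,0,0,0,0]'
python3 go.py 0.458 0.269 0.075 183.4
```

```text
tcp_pos: [0.456, 0.2685, -0.0146]
wrist_force: [0.8, -0.5, -0.1]
tcp_pos: [0.4579, 0.2697, -0.0112]
wrist_force: [-2.0, 0.4, 0.0]
clock: 20.6
tcp_pos: [0.4578, 0.2698, -0.0113]
orientation: [0.001, 0.099, 0.995, 0.001]
wrist_force: [-0.0, 0.1, 6.2]
finger_gap: 0.0286
grip_force: 61.2
clk 20.6 tcp [ 0.4578  0.2698 -0.0113] psi 168.6 tilt [ 0.002  0.001 -1.   ] gap 0.0286 gf 61.2 F [-0.   0.1  6.2] q [ 0.38  0.4  -0.41  0.76 -0.    0.58]
turn -0.258 shift cm [-0.01 -0.08 -8.63]
```

```bash
python3 -m inch '[0,0,-1,0,0,0,-1.6,0,0,0,-2,0,0,0,-2,0,0,0,-2,0]'| grep -E 'grip|gap'
python3 -m inch '[0,0,0,-0.086,0,0,0,-0.086,0,0,0,-0.086,0,0,0,0,0,0,0,0]'| grep -E 'grip|gap'
python3 go.py 0.651 -0.052 0.075 183.4
```

```text
finger_gap: 0.0289
grip_force: 60.3
finger_gap: 0.0288
grip_force: 60.3
clk 21.43 tcp [0.4563 0.2692 0.0736] psi -176.7 tilt [-0.001 -0.    -1.   ] gap 0.0288 gf 60.3 F [-0.3 -0.1 -1.5] q [ 0.38  0.31 -0.31  0.96 -0.    0.32]
turn -0.002 shift cm [-17.53 -33.22  -0.14]
```

```bash
python3 -m inch '[-1.17,-2.2,0,0,-1.17,-2.2,0,0,-1.17,-2.2,0,0,-1.17,-2.2,0,0,-1.17,-2.2,0,0]'>/dev/null
python3 -m inch '[-1.17,-2.2,0,0,-1.17,-2.2,0,0,-1.17,-2.2,0,0,-1.17,-2.2,0,0,-1.17,-2.2,0,0]'>/dev/null
python3 -m inch '[-1.17,-2.2,0,0,-1.17,-2.2,0,0,-1.17,-2.2,0,0,-1.17,-2.2,0,0,-1.17,-2.4,0,0]'>/dev/null
python3 -m inch '[0,0,0,0,0,0,0,0,0,0,0,0,0,0,0,0,0,0,0,0]'| grep -E 'grip|gap'
python3 go.py 0.651 -0.052 -0.007 183.4
```

```text
finger_gap: 0.0286
grip_force: 60.3
clk 23.1 tcp [ 0.6509 -0.0506  0.0734] psi -176.6 tilt [-0.001  0.    -1.   ] gap 0.0286 gf 60.3 F [ 0.4 -0.1 -1.6] q [-0.2   0.53  0.04  1.08  0.   -0.26]
turn 0.001 shift cm [-0.01 -0.14  8.04]
```

```bash
python3 -m inch '[0,-0.14,1.5,0,0,0,2,0,0,0,1.6,0,0,0,1.5,0,0,0,0.7,0]'|grep -E 'tcp|wrist'
python3 -m inch '[0,0,0.3,0,0,0,0.1,0,0,0,0,0,0,0,0,0,0,0,0,0]'|grep -E 'tcp|wrist'
python3 -m inch '[0,0,0.1,0,0,0,0,0,0,0,0,0,0,0,0,0,0,0,0,0]'|grep -E 'tcp|wrist'
python3 -m inch '[0,0,0.1,0,0,0,0,0,0,0,0,0,0,0,0,0,0,0,0,0]'|grep -E 'tcp|wrist'
```

```text
tcp_pos: [0.6498, -0.0518, -0.0015]
wrist_force: [-0.3, 0.2, -1.3]
tcp_pos: [0.6525, -0.0532, -0.0024]
wrist_force: [-0.6, -0.1, -0.8]
tcp_pos: [0.6517, -0.0531, -0.0045]
wrist_force: [0.7, -0.8, -1.5]
tcp_pos: [0.6516, -0.0531, -0.0056]
wrist_force: [0.6, 0.5, -1.0]
```

```bash
python3 -m inch '[0,0,0.1,0,0,0,0,0,0,0,0,0,0,0,0,0,0,0,0,0]'|grep -E 'tcp|wrist'
python3 -m inch '[0,0,0.1,0,0,0,0,0,0,0,0,0,0,0,0,0,0,0,0,0]'|grep -E 'tcp|wrist'
```

```text
tcp_pos: [0.6517, -0.0531, -0.0065]
wrist_force: [-0.9, -0.7, -0.9]
tcp_pos: [0.6519, -0.0532, -0.0073]
wrist_force: [0.4, -0.4, 1.4]
```

```bash
python3 -m inch '[0,0,0,0,0,0,0,0,0,0,0,0,0,0,0,0,0,0,0,0]' 0.08|grep -E 'tcp|gap'
python3 -m inch '[0,0,-0.3,0,0,0,-0.7,0,0,0,-2,0,0,0,-2,0,0,0,-2,0]'|grep -E 'tcp|gap'
python3 go.py 0.433 -0.082 0.06 184.3
```

```text
tcp_pos: [0.6516, -0.0531, -0.0076]
finger_gap: 0.046
tcp_pos: [0.6515, -0.0531, 0.0637]
finger_gap: 0.0464
clk 26.43 tcp [ 0.6515 -0.0531  0.0637] psi -176.6 tilt [-0. -0. -1.] gap 0.0464 gf 0.0 F [ 1.  -0.3  0.1] q [-0.2   0.54  0.02  1.06 -0.   -0.26]
turn -0.016 shift cm [22.   -1.25  0.37]
```

```bash
python3 -m inch '[0,0,0,-0.016,2.2,-0.12,0,0,2.2,-0.12,0,0,2.2,-0.12,0,0,2.2,-0.12,0,0]' 1 >/dev/null
python3 -m inch '[2.2,-0.12,0,0,2.2,-0.12,0,0,2.2,-0.12,0,0,2.2,-0.12,0,0,2.2,-0.12,0,0]'>/dev/null
python3 -m inch '[2.2,-0.12,0,0,0,0,0,0,0,0,0,0,0,0,0,0,0,0,0,0]'|grep gap
python3 go.py 0.433 -0.082 -0.0125 184.3
python3 - <<'E'
from h import *
a=eyes.read_camera("top"); b=eyes.read_camera("scene")
for n,i in(("top",a),("scene",b)):
  for r in rects(n,i,.034): print(n,*r)
im=np.hstack([cv2.resize(a[110:230,210:370],(400,300)),cv2.resize(b[220:340,180:340],(400,300))])
cv2.imwrite("pics/p3.png",im[:,:,::-1])
E
```

```text
finger_gap: 0.0854
clk 27.68 tcp [ 0.4345 -0.0819  0.0628] psi -175.7 tilt [ 0.002 -0.001 -1.   ] gap 0.0854 gf 0.0 F [ 0.1 -0.9 -0.1] q [-0.37  0.16 -0.53  0.88 -0.   -0.44]
turn 0.001 shift cm [ 0.15 -0.    7.53]
top [207.  35.] (956, 294) (85, 17) 89.0
top [312. 151.] (650, 22) (92, 63) 3.8
top [343. 150.] (653, -52) (89, 30) 3.4
top [206. 151.] (649, 276) (61, 47) 89.8
top [236. 153.] (646, 204) (47, 31) -0.2
top [424. 256.] (402, -238) (118, 22) -7.3
top [428. 304.] (291, -244) (64, 30) -11.5
top [397. 344.] (202, -168) (113, 30) -15.4
top [423. 333.] (220, -226) (76, 27) -18.7
top [388. 391.] (96, -143) (128, 37) -14.5
scene [215. 272.] (655, -53) (86, 29) 3.5
scene [246. 276.] (651, 21) (89, 60) 4.4
scene [323. 291.] (647, 202) (47, 28) -0.0
scene [347. 298.] (650, 260) (47, 27) -0.9
scene [361. 301.] (650, 291) (47, 27) -0.2
```

View pics/p3.png

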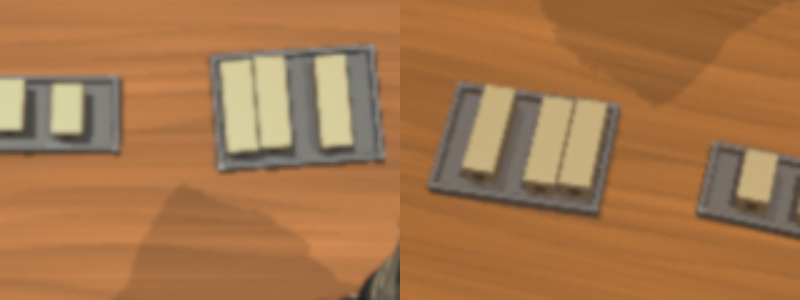

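The long post lies flat at (0.653, -0.052), 3.4°, with its neighbours where they were. Now the odd post.

```bash
python3 -m inch '[0.15,0,1.6,0,0,0,2,0,0,0,2,0,0,0,1.3,0,0,0,0.6,0]'|grep -E 'tcp|wrist'
python3 -m inch '[0,0,0,0,0,0,0,0,0,0,0,0,0,0,0,0,0,0,0,0]' -1 70 |grep -E 'tcp|wrist'
python3 -m inch '[0,0,0,0,0,0,0,0,0,0,0,0,0,0,0,0,0,0,0,0]'|grep -E 'tcp|gap|force'
python3 -m inch '[0,0,-1,0,0,0,-2,0,0,0,-2,0,0,0,-2,0,0,0,-2,0]'| grep -E 'gap|force'
python3 -m inch '[0,0,-2,0,0,0,-2,0,0,0,-2,0,0,0,-2,0,0,0,-1.5,0]'| grep -E 'gap|force'
python3 -m inch '[0,0,0,-0.085,0,0,0,-0.085,0,0,0,0,0,0,0,0,0,0,0,0]'| grep -E 'gap|force'
python3 go.py 0.4705 -0.253 0.173 194
```

```text
tcp_pos: [0.4308, -0.0812, -0.0144]
wrist_force: [0.1, 0.7, 0.4]
tcp_pos: [0.4329, -0.0822, -0.0113]
wrist_force: [-2.0, 1.5, 0.6]
tcp_pos: [0.4329, -0.0822, -0.0113]
wrist_force: [-0.7, 0.5, 5.7]
finger_gap: 0.0281
grip_force: 70.2
wrist_force: [1.0, 0.3, -1.4]
finger_gap: 0.0286
grip_force: 69.4
wrist_force: [-0.1, -0.0, -1.2]
finger_gap: 0.0286
grip_force: 69.4
wrist_force: [-0.1, 0.6, -2.2]
finger_gap: 0.0288
grip_force: 69.4
clk 30.28 tcp [ 0.4313 -0.0816  0.1723] psi -166.1 tilt [-0.  0. -1.] gap 0.0288 gf 69.4 F [-0.1  0.6 -2.2] q [-0.37  0.07 -0.35  1.15 -0.   -0.61]
turn -0.001 shift cm [  0.34 -17.58  -0.07]
```

```bash
python3 -m inch '[0,-1.75,0,0,0,-1.75,0,0,0,-1.75,0,0,0,-1.75,0,0,0,-1.75,0,0]'|grep gap
python3 -m inch '[0.05,-1.75,0,0,0.05,-1.75,0,0,0.05,-1.75,0,0,0.05,-1.75,0,0,0.05,-1.75,0,0]'|grep gap
python3 -m inch '[0,0,0,0,0,0,0,0,0,0,0,0,0,0,0,0,0,0,0,0]'| grep -E 'gap|force'
python3 go.py 0.4705 -0.253 0.1735 194
python3 - <<'E'
from h import *
b=eyes.read_camera("scene"); t=np.radians(14); e=np.array([np.cos(t),np.sin(t),0]); n=np.array([-e[1],e[0],0]); c=np.array([.4705,-.253,.2]); up=np.array([0,0,.015])
y0,x0=90,90; im=cv2.resize(b[y0:y0+120,x0:x0+160],(800,600),interpolation=cv2.INTER_CUBIC)
for u,k in((up,(0,255,0)),(-up,(255,0,0))):
  P=[c+u+s*.035*e+r*.015*n for s,r in((1,1),(1,-1),(-1,-1),(-1,1))]
  cv2.polylines(im,[((w2px("scene",P)-[x0,y0]+.5)*5).astype(np.int32)],True,k,1)
cv2.imwrite("pics/odd.png",im[:,:,::-1])
E
```

```text
finger_gap: 0.0285
finger_gap: 0.0283
wrist_force: [-0.2, 0.5, -1.1]
finger_gap: 0.0284
grip_force: 69.5
clk 31.53 tcp [ 0.4715 -0.2512  0.1725] psi -165.9 tilt [-0.  0. -1.] gap 0.0284 gf 69.5 F [-0.2  0.5 -1.1] q [-0.64  0.25 -0.13  1.19  0.   -0.89]
turn 0.002 shift cm [ 0.14 -0.15 -0.1 ]
```

View pics/odd.png

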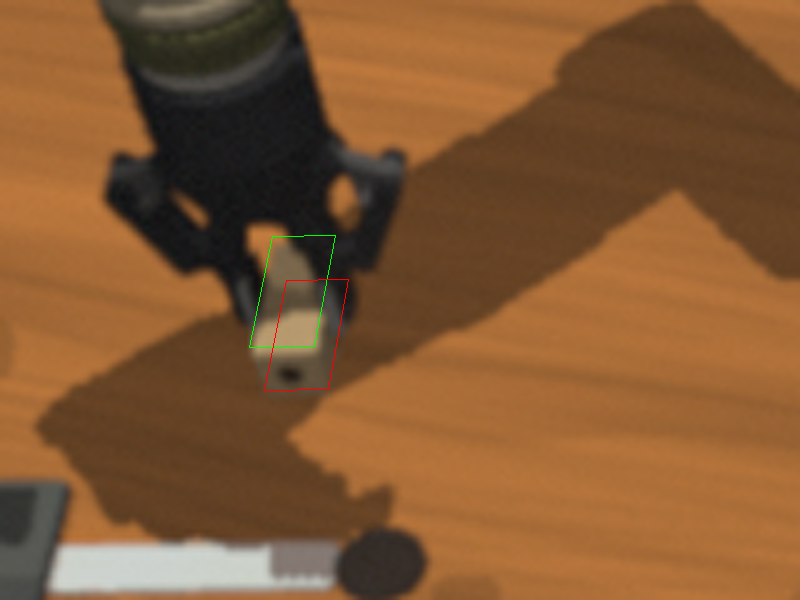

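The held post fits the predicted outline within a pixel or two: level, square, over the pad and at lens height. A 1–2 mm trim, settle, then hand in.

```bash
python3 -m inch '[0.1,-0.15,-0.1,0,0,0,0,0,0,0,0,0,0,0,0,0,0,0,0,0]'|grep gap
python3 -m inch '[0,0,0,0,0,0,0,0,0,0,0,0,0,0,0,0,0,0,0,0]'
python3 -m inch '[0,0,0,0,0,0,0,0,0,0,0,0,0,0,0,0,0,0,0,0]'|grep tcp
python3 -c "
from workcell import env; print(env.hand_in())"
```

```text
finger_gap: 0.0286
clock: 32.42
tcp_pos: [0.4711, -0.2538, 0.1735]
orientation: [-0.0, -0.122, 0.992, -0.0]
wrist_force: [-0.0, 0.5, -1.7]
finger_gap: 0.0284
grip_force: 69.5
tcp_pos: [0.4711, -0.2538, 0.1735]
the job is handed in; nothing more can be done
None
```

I placed the short and long posts flat in their rows and handed the job in with the odd post still held level and square to the lens over the pad; hand-in returned no verdict. My first grasp closed on nothing because the tool height read 34 mm too low, and finding that offset meant pressing the shut fingers on the short post at up to about 58 N.

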